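# Get the sharpening stone out from under the gouges

## Task

The red chisel needs honing and the sharpening stone is at the bottom of the tool box, under the three gouges. Lay all three gouges on the green mat, take out the stone and lower it gently into the stone holder, then put every gouge back in the box in the notches it came from, lying level with its handle the same way round as before. Do not drop the gouges or the stone, and do not disturb the chisel or the oil bottle.

Things in the scene. Friction and masses are not known exactly. Their poses are not given: they have to be found in the camera images.
- gouge_blue: carving gouge, blue handle, 242 long, 0.12 kg. Origin on its axis near the balance point (grip here); x along the blade, z up. Eight-sided handle, 28 across flats, from x = -115 to +25; blade 18 wide, 10 thick, to x = 127. Starts level in one of the box's three places, axis 66 above the bench. On the mat it rests level on its handle, axis 17 above the bench, blade free.
- gouge_yellow: carving gouge, yellow handle, 242 long, 0.12 kg. Origin on its axis near the balance point (grip here); x along the blade, z up. Eight-sided handle, 28 across flats, from x = -115 to +25; blade 14 wide, 10 thick, to x = 127. Starts level in one of the box's three places, axis 66 above the bench. On the mat it rests level on its handle, axis 17 above the bench, blade free.
- gouge_brown: carving gouge, dark brown wooden handle, 242 long, 0.12 kg. Origin on its axis near the balance point (grip here); x along the blade, z up. Eight-sided handle, 28 across flats, from x = -115 to +25; blade 16 wide, 10 thick, to x = 127. Starts level in one of the box's three places, axis 66 above the bench. On the mat it rests level on its handle, axis 17 above the bench, blade free.
- stone: grey sharpening stone, a bar 50 (x) by 200 (y) by 25 (z, up), origin at the centre of its underside. At the start it lies loose on the floor of the tool box (underside 10 above the bench), across and beneath all three gouges. About 0.55 kg.
- box: tool box, fixed, 300 (x) by 270 (y) by 74, walls and floor 10; origin: centre of underside; x from handle to blade end. Rails 16 thick along y: at x = -95 (notches 44 wide, bottoms at height 52, lands to 66) and x = 95 (notches 36 wide, bottoms 61, lands to 73). Places along x at y = -70, 0, 70: a gouge at home has its origin near x = -10, height 66.
- holder: stone holder, fixed, left or right of the box: black base 80 (x) by 250 (y), top at height 12 (the seat). Steel end jaws to height 24, 212 apart; side cheeks to height 20, 60 apart, only at |y| 75 to 106. The stone lies between them, long side along y, either end first, underside at height 12. A knob sticks out 33 past the +y end. Origin at centre of underside, z up.
- mat: dark green rubber bench mat, fixed, 270 (x) by 210 (y), 3 thick: the side area for the gouges, across the box from the holder. Origin at the centre of its underside, z up.
- chisel: flat chisel with red handle, 230 long, 30 thick, lying beside the holder on its robot side; origin on its axis 15 above the bench, x along the blade, z up. To be left alone.
- oil: amber oil bottle with white spout, diameter 52, height 128, standing just beyond the holder; origin at the centre of its underside, z up. To be left alone.
Things that resemble listed ones, but are neither listed nor needed, are in the scene too. What is shaped like the gouge_brown but orange or purple is not meant.

How it is judged:
By the outcome, as a careful person would: the job done as asked, in the order asked, and still so for the second after the job is handed in, with the robot touching nothing.
It also fails if it takes over 131 s, if anything falls off the work surface, if the arm or the gripper's body presses on something with over 40 N, if the wrist force passes 120 N, or if a joint passes its speed limit or range.

## Robot

A 6-joint arm with a two-finger parallel gripper is mounted at the origin on the work surface. World frame = base frame: x ahead of the robot, y to its left, z up, the work surface at z = 0. Lengths are in m, angles in rad, forces in N, time in s.
With the tool pointing down it reaches from about 0.35 to 0.85 m from the base axis. Payload 8.1 kg.
Tool frame: the origin (TCP) lies midway between the tips of the shut fingers; the grasp point (between the pads) lies 19 mm behind it; z points along the fingers, y is the line along which they close (so a half turn about z gives the same grasp; the last joint's range is limited). The gripper opens to 85 mm and grips with 20 to 120 N. Pads are 22 mm wide; open, the fingers measure 114 mm over their backs; the gripper's body (76 mm by 85 mm) begins 54 mm behind the grasp point. The pads swing forward as they close: fully open they stand 13 mm farther back than shut.
Start: joints at [1.214, 0.13, 1.488, -0, 1.523, -0.085], TCP at [0.161, 0.578, 0.231] pointing down, gripper open.
Joint ranges: [-2.96, 2.96], [-0.89, 2.26], [0.02, 2.5], [-1.34, 4.48], [0, 2.73], [-2.66, 2.66]. Speed limits (rad/s): [2.39, 2.39, 2.79, 3.14, 3.14, 3.14].

## Interface

Orientations are given as a unit quaternion [x, y, z, w].
In Python, from cell import telemetry, viewer, sign_off gives the robot as it stands. The module is installed in compiled form; this text tells all that it offers.
- The arm moves only by the shell command python3 -m inch 'ROWS' [FORCE]. ROWS is JSON, a list of rows, each a list of 7 numbers: the shift along the tool's x, y, z normalised to -1 to 1, where 1 is 100 mm, then the turn, a rotation vector about the tool's x, y, z normalised to -1 to 1, where 1 is 180 degrees, then the opening, from 0 (shut) to 1 (fully open). In form: [[dx, dy, dz, ax, ay, az, gripper], ...]. A call has 1 to 10 rows; each row shifts and turns the commanded pose from where the row before left it, along the tool's axes as they then stand; what a row does not reach is not made up. A row lasts 1/10 s, in which the tool goes at most 50 mm and 8.59 degrees, less where a joint would pass 70% of its speed; a pose out of reach is approached as far as the arm can. A call with a number of a shift or a turn outside -1 to 1 is refused whole. A call with a gripper value outside its range is refused whole. The fingers move at their own pace and stop on an object; FORCE is the grip in N (left out, the last holds). Time passes only in rows, so rows that do not move let the fingers close. It gives the time, the measured TCP pose, the force, the opening and the grip force at its end, in the units of the state.
- telemetry.get_obs(): the state, without advancing time (a new reading comes with each control period).
- viewer.capture(name): name is "scene" or "top" or "wrist"; returns (picture, depth): 384x512x3 uint8, blue, green, red; 384x512 float32, m along the optical axis (not along the pixel's ray), 0 where there is no reading.
- viewer.calibration(name): a dict with "intrinsics" (3x3 intrinsics, pixels), "xyz" and "orientation" of the camera in the world; the wrist camera has in their place "tool_from_camera" (4x4, takes a point from camera to tool coordinates, whose origin is the TCP and whose axes are the flange's). Camera axes: x right, y down, z forward; pixel columns grow to the right and rows downward; lengths in m; the calibration is good to about 2 mm. A picture is of the moment at which its call begins: read the wrist's pose just before it. calibration takes no time and is no camera call.
- sign_off(): hands the job in; it is judged then, once.
Trained networks look in the newest picture that a camera, given by its name, has taken for a name from the list of things; names that differ only in an ending like _2 or _b are one class to them, and where a whole thing is asked for, a point or a joint stands for the part that bears it (a point fixed in the world has none). Each returns a list of dicts, best first, with "confidence" (0 to 1); they miss things now and then, are a little off and sometimes report something else, mostly with a low value. They report only what shows in the picture. A call takes as long as a camera call. They do not tell look-alikes from the thing itself.
- viewer.silhouettes(camera, label): "mask" (384x512 bool, what is visible of it).
- viewer.pinpoint(camera, label): "xyz" ([x, y, z] in m, in world coordinates, good to about 4 mm: a listed point, or the origin of a listed thing).
The state is a dict: "clock": time; "joint_positions": joint angles; "joint_velocities": joint speeds; "tau": joint torques, N m; "tool_pos": TCP position; "eef_rot": TCP orientation; "force": force on the tool from outside, world axes, zero at the start; "wrist_torque": the same for the moment, N m; "gripper_width": finger opening in m; "grip_force": force on a finger pad.
Only numpy, scipy, OpenCV 4.12 (cv2) and the standard library are available. Lean on these libraries where they do the work, as an engineer would, in place of code of your own. Each camera call takes 0.05 s, during which the arm holds its last target. There are 200 camera calls.

## Working session

There is one attempt and no reset: what is moved stays moved. The work goes in short steps, Python scripts to look and compute and a shell command to move; the robot and the scene stay as the last step left them, time stands still between calls to the robot, and variables do not carry over. Pictures are saved under pics/ and viewed, at most 14 in all, crops included, and the job is handed in when it is done.

```bash
mkdir -p pics; cat > h.py <<'E'
import numpy as np, cv2
from scipy.spatial.transform import Rotation as R
from cell import telemetry, viewer, sign_off
def campose(n):
    c=viewer.calibration(n); K=np.array(c["intrinsics"])
    if n=="wrist":
        o=telemetry.get_obs(); T=np.eye(4); T[:3,:3]=R.from_quat(o["eef_rot"]).as_matrix(); T[:3,3]=o["tool_pos"]
        return K,T@np.array(c["tool_from_camera"])
    T=np.eye(4); T[:3,3]=c["xyz"]; q=np.array(c["orientation"]); T[:3,:3]=R.from_quat(q).as_matrix() if q.size==4 else q
    return K,T
def cloud(n):
    K,T=campose(n); im,d=viewer.capture(n)
    v,u=np.mgrid[:384,:512]; P=np.stack([(u-K[0,2])/K[0,0]*d,(v-K[1,2])/K[1,1]*d,d],-1)
    W=P@T[:3,:3].T+T[:3,3]; W[d==0]=np.nan
    return im,W
E
python3 - <<'E'
from h import *
for n in ("scene","top"):
    im,W=cloud(n); cv2.imwrite(f"pics/{n}0.png",im)
    np.save(n+"0.npy",W)
    print(n,W[190:194:3,100:500:100].round(3).tolist())
    if n=="top":
        for l in ("gouge_blue","gouge_yellow","gouge_brown","stone","box","holder","mat","chisel","oil"):
            print(l,[(np.round(r["xyz"],3).tolist(),round(r["confidence"],2)) for r in viewer.pinpoint(n,l)])
print(telemetry.get_obs())
E
```

```text
scene [[[0.29, -0.489, -0.001], [0.266, -0.178, 0.001], [0.238, 0.13, 0.001], [0.212, 0.436, 0.001]], [[0.306, -0.481, -0.0], [0.281, -0.175, 0.001], [0.256, 0.129, 0.001], [0.231, 0.431, 0.002]]]
top [[[0.39, 0.495, 0.002], [0.397, 0.188, -0.008], [0.403, -0.124, 0.003], [0.41, -0.439, 0.001]], [[0.38, 0.494, 0.001], [0.387, 0.186, 0.004], [0.394, -0.124, 0.002], [0.401, -0.439, 0.001]]]
gouge_blue [([0.565, -0.063, 0.063], 0.77)]
gouge_yellow [([0.562, 0.005, 0.066], 0.67)]
gouge_brown [([0.198, -0.347, 0.015], 0.77), ([0.562, 0.073, 0.066], 0.73), ([0.18, 0.328, 0.014], 0.59)]
stone [([0.571, 0.007, 0.012], 0.64)]
box [([0.574, 0.007, 0.0], 0.6)]
holder [([0.495, -0.342, -0.002], 0.65)]
mat [([0.486, 0.354, -0.001], 0.86)]
chisel [([0.396, -0.332, 0.019], 0.94)]
oil [([0.614, -0.362, -0.004], 0.88)]
{'clock': 0.55, 'joint_positions': array([ 1.21361201e+00,  1.30367131e-01,  1.48822007e+00,  6.71385429e-06,
        1.52297619e+00, -8.53702599e-02]), 'joint_velocities': array([-1.61705830e-03,  6.30518018e-04, -2.43966459e-03,  1.26893876e-03,
       -4.05036457e-04,  7.45093842e-05]), 'tau': array([-7.45226826e-04, -5.68838167e+01, -5.00485039e+01, -2.25439308e-04,
        2.18770227e-03, -2.11804854e-05]), 'tool_pos': array([0.161049  , 0.57798935, 0.23130083]), 'eef_rot': array([ 1.35489188e-01,  9.90778825e-01,  1.50088487e-05, -6.04854832e-08]), 'force': array([-0.7467353 , -0.61015478, -0.81755808]), 'wrist_torque': array([-0.0130249 , -0.04148449,  0.02281015]), 'grip_force': 0.0, 'gripper_width': 0.08558865056446323}
```

View pics/top0.png

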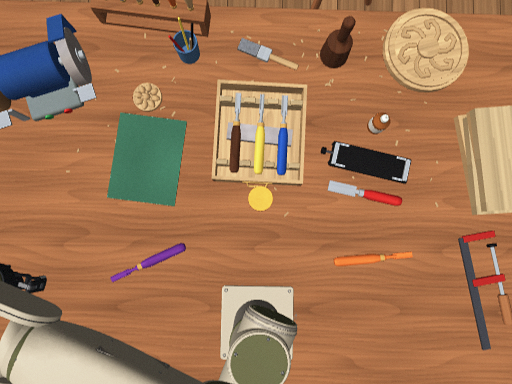

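View pics/scene0.png

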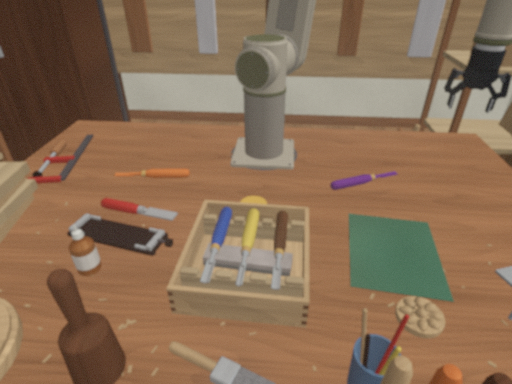

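The top view shows the box centre at about (260,132), with the brown, yellow and blue gouges from left to right and their handles toward the robot. The mat is at (147,158), the holder at (369,162) with its knob at the left end, the chisel at (365,193) and the oil at (378,122). The purple and orange decoys lie near the robot. The scene view agrees.

```bash
cat >> h.py <<'E'
def axis(n,l,W,near=None,zr=None):
    "centre and yaw of the visible mask of l (PCA of its cloud)"
    best=None
    for r in viewer.silhouettes(n,l):
        P=W[np.array(r["mask"],bool)]; P=P[~np.isnan(P[:,0])]
        if zr: P=P[(P[:,2]>zr[0])&(P[:,2]<zr[1])]
        if len(P)<15: continue
        c=np.median(P,0)
        if near is not None and np.hypot(*(c[:2]-near))>.08: continue
        (cx,cy),(w,h),a=cv2.minAreaRect((P[:,:2]*1000).astype(np.float32))
        L=max(w,h); a=a if w>=h else a+90
        v=np.linalg.eigh(np.cov(P[:,:2].T))[1][:,1]; v*=np.sign(v[0]) or 1
        print(l,round(r["confidence"],2),"rect c",round(cx),round(cy),"size",round(w),round(h),"yaw",round((a+90)%180-90,1),"pca",round(np.degrees(np.arctan2(v[1],v[0])),1),"mean",P.mean(0).round(4),"z95",round(np.percentile(P[:,2],95),4),len(P))
def delta(tx,ty,tz,yaw):
    "rows units: tool-axis shift from the present pose to the target (tool x at angle yaw deg, pointing down)"
    o=telemetry.get_obs(); Rm=R.from_quat(o["eef_rot"]); d=Rm.inv().apply(np.array([tx,ty,tz])-o["tool_pos"])
    y=np.radians(yaw); X=[np.cos(y),np.sin(y),0]; Z=[0,0,-1]; Y=np.cross(Z,X)
    t=(Rm.inv()*R.from_matrix(np.array([X,Y,Z]).T)).as_rotvec()
    print("shift",(d*10).round(3),"turn",(t/np.pi).round(4))
E
python3 - <<'E'
from h import *
im,W=cloud("top")
for l in ("gouge_blue","gouge_yellow","gouge_brown"): axis("top",l,W,near=np.array([.57,0]),zr=(.05,.1))
for l in ("mat","holder","stone","box","chisel","oil"): axis("top",l,W)
delta(.56,.0,.25,180)
E
```

```text
gouge_blue 0.96 rect c 562 -63 size 28 241 yaw -1.7 pca -1.9 mean [ 0.5473 -0.0621  0.0753] z95 0.0835 618
gouge_yellow 0.79 rect c 564 6 size 28 239 yaw -1.8 pca -1.8 mean [0.5407 0.0061 0.0763] z95 0.0833 532
mat 0.71 rect c 490 356 size 215 273 yaw -5.9 pca -8.0 mean [0.4883 0.3551 0.0045] z95 0.009 5852
mat 0.36 rect c 574 77 size 28 258 yaw -1.8 pca -1.6 mean [0.5503 0.0778 0.0754] z95 0.0839 597
holder 0.84 rect c 501 -324 size 284 87 yaw 78.2 pca 77.7 mean [ 0.4944 -0.3352  0.0139] z95 0.0253 2107
stone 0.69 rect c 569 6 size 196 49 yaw 85.6 pca 84.7 mean [0.5691 0.0071 0.0357] z95 0.0404 509
stone 0.24 rect c 563 6 size 31 240 yaw -2.4 pca -1.7 mean [0.5415 0.0065 0.0748] z95 0.0832 572
box 0.81 rect c 577 6 size 292 344 yaw -1.6 pca 0.2 mean [0.5769 0.0062 0.0354] z95 0.0768 7030
chisel 0.98 rect c 396 -322 size 226 34 yaw 78.9 pca 77.8 mean [ 0.394 -0.323  0.023] z95 0.0324 680
chisel 0.25 rect c 622 -364 size 53 81 yaw -27.7 pca 16.5 mean [ 0.6036 -0.3499  0.0695] z95 0.1126 367
oil 0.85 rect c 609 -355 size 50 50 yaw 11.3 pca 43.4 mean [ 0.603  -0.3492  0.0713] z95 0.1127 354
shift [-5.395 -4.497 -0.187] turn [ 0.     -0.     -0.0865]
```

```bash
python3 -m inch '[[-0.36,-0.3,-0.03,0,0,0,1],[-0.36,-0.3,-0.03,0,0,0,1],[-0.36,-0.3,-0.03,0,0,0,1],[-0.36,-0.3,-0.03,0,0,0,1],[-0.36,-0.3,-0.03,0,0,0,1],[-0.36,-0.3,-0.03,0,0,0,1],[-0.36,-0.3,-0.03,0,0,0,1],[-0.36,-0.3,-0.03,0,0,0,1],[-0.36,-0.3,-0.03,0,0,0,1],[-0.36,-0.3,-0.03,0,0,0,1]]'
python3 -m inch '[[-0.36,-0.3,-0.03,0,0,0,1],[-0.36,-0.3,-0.03,0,0,0,1],[-0.36,-0.3,-0.03,0,0,0,1],[-0.36,-0.3,-0.03,0,0,0,1],[-0.36,-0.3,-0.03,0,0,0,1],[0,0,0,0,0,-0.0383,1],[0,0,0,0,0,-0.0383,1],[0,0,0,0,0,0,1],[0,0,0,0,0,0,1]]'
python3 - <<'E'
from h import *
im,W=cloud("wrist"); cv2.imwrite("pics/w0.png",im)
for l in ("gouge_blue","gouge_yellow","gouge_brown"):
    axis("wrist",l,W,zr=(.05,.1))
    print([np.round(r["xyz"],3).tolist() for r in viewer.pinpoint("wrist",l)])
axis("wrist","stone",W); axis("wrist","box",W)
delta(.556,.005,.28,178.2)
E
```

```text
clock: 2.05
tool_pos: [0.4281, 0.1906, 0.2618]
eef_rot: [0.135, 0.991, 0.0, 0.0]
force: [0.8, 1.0, 0.2]
gripper_width: 0.0855
grip_force: 0.0
clock: 2.95
tool_pos: [0.5604, -0.0004, 0.2763]
eef_rot: [0.017, 1.0, -0.0, 0.0]
force: [-0.2, -0.3, -0.7]
gripper_width: 0.0854
grip_force: 0.0
gouge_blue 0.64 rect c 565 -68 size 33 243 yaw -1.7 pca -2.3 mean [ 0.5403 -0.0634  0.0751] z95 0.0812 3986
[[0.558, -0.062, 0.068]]
gouge_yellow 0.91 rect c 567 3 size 28 242 yaw -1.4 pca -1.7 mean [0.5372 0.0039 0.076 ] z95 0.0812 3639
[[0.56, 0.0, 0.068]]
gouge_brown 0.58 rect c 569 78 size 35 242 yaw -1.7 pca -1.4 mean [0.5421 0.0741 0.0751] z95 0.0812 3982
gouge_brown 0.49 rect c 566 -66 size 28 243 yaw -1.7 pca -2.3 mean [ 0.5404 -0.0634  0.0751] z95 0.0812 3978
[[0.56, 0.075, 0.061]]
stone 0.61 rect c 574 5 size 215 65 yaw 84.6 pca 85.0 mean [0.5725 0.0056 0.0352] z95 0.037 3410
box 0.63 rect c 589 5 size 330 367 yaw -1.8 pca -6.4 mean [0.5593 0.0041 0.0388] z95 0.0749 39766
shift [ 0.046  0.052 -0.036] turn [-0.  0.  0.]
```

```bash
python3 -m inch '[[0.014,0.377,0,0,0,0,0.6],[0.013,0.377,0,0,0,0,0.6],[0,0,0.4,0,0,0,0.6],[0,0,0.4,0,0,0,0.6],[0,0,0.4,0,0,0,0.6],[0,0,0.4,0,0,0,0.6],[0,0,0.3,0,0,0,0.6],[0,0,0.2,0,0,0,0.6],[0,0,0.12,0,0,0,0.6],[0,0,0,0,0,0,0.6]]' 60
python3 -m inch '[[0,0,0,0,0,0,0.6],[0,0,0,0,0,0,0],[0,0,0,0,0,0,0],[0,0,0,0,0,0,0],[0,0,0,0,0,0,0]]'
```

```text
clock: 4.4
tool_pos: [0.5587, 0.0749, 0.0525]
eef_rot: [0.016, 1.0, -0.0, -0.002]
force: [-0.3, -0.7, -0.6]
gripper_width: 0.0512
grip_force: 0.0
clock: 4.9
tool_pos: [0.5616, 0.0751, 0.0563]
eef_rot: [0.016, 1.0, 0.0, 0.002]
force: [-0.2, -0.1, 6.5]
gripper_width: 0.0263
grip_force: 59.9
```

```bash
python3 -m inch '[[0,0,0,0,0,0,0],[0,0,-0.1,0,0,0,0],[0,0,-0.2,0,0,0,0],[0,0,-0.3,0,0,0,0],[0,0,-0.3,0,0,0,0],[0,0,-0.2,0,0,0,0],[0,0,0,0,0,0,0]]'
python3 - <<'E'
from h import *
im,W=cloud("wrist"); im2,W2=cloud("scene"); cv2.imwrite("pics/g1.png",np.hstack([im[::1,60:452],im2[140:350,130:390].repeat(1,0)]) if 0 else np.hstack([im,im2])[:, :][::1, ::1][:, 0:1024:1][::2,::2] if 0 else np.hstack([im[:,60:452],cv2.resize(im2[100:300,150:350],(384,384))]))
P=W[np.isfinite(W[...,0])&(W[...,2]>.11)&(W[...,2]<.2)]; 
for l in ("gouge_brown",): axis("wrist",l,W,zr=(.09,.2))
delta(.49,.42,.16,178.2)
E
```

```text
clock: 5.6
tool_pos: [0.5625, 0.0751, 0.1691]
eef_rot: [0.016, 1.0, 0.0, 0.004]
force: [0.7, 0.2, -1.1]
gripper_width: 0.0262
grip_force: 59.1
gouge_brown 0.58 rect c 529 76 size 28 145 yaw -1.8 pca -1.8 mean [0.5152 0.0767 0.1905] z95 0.1937 19695
shift [0.801 3.427 0.034] turn [-0.     -0.0004  0.0001]
```

View pics/g1.png

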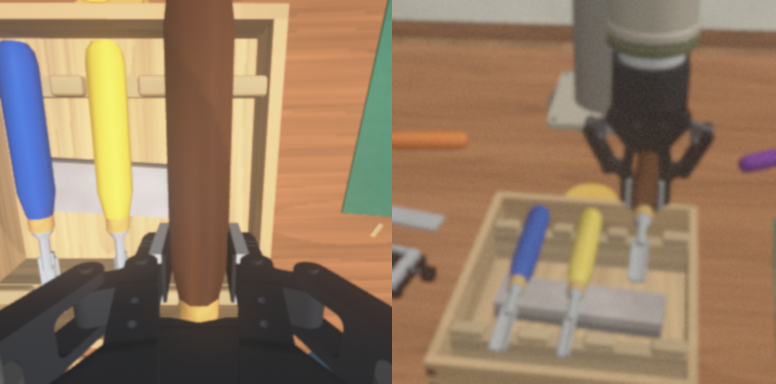

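```bash
python3 -m inch '[[0.05,0.2,0,0,0,0,0],[0.1,0.4,0,0,0,0,0],[0.1,0.45,0,0,0,0,0],[0.1,0.45,0,0,0,0,0],[0.1,0.45,0,0,0,0,0],[0.1,0.45,0,0,0,0,0],[0.1,0.45,0,0,0,0,0],[0.1,0.38,0,0,0,0,0],[0.05,0.2,0,0,0,0,0],[0,0,0.1,0,0,0,0]]'
python3 -m inch '[[0,0,0.3,0,0,0,0],[0,0,0.4,0,0,0,0],[0,0,0.3,0,0,0,0],[0,0,0.2,0,0,0,0],[0,0,0.15,0,0,0,0],[0,0,0.06,0,0,0,0],[0,0,0,0,0,0,0],[0,0,0,0,0,0,0]]'
```

```text
clock: 6.75
tool_pos: [0.4897, 0.4228, 0.1538]
eef_rot: [0.014, 1.0, 0.0, -0.0]
force: [0.5, -0.4, -1.0]
gripper_width: 0.0265
grip_force: 59.3
clock: 7.55
tool_pos: [0.4917, 0.4205, 0.0145]
eef_rot: [0.016, 1.0, 0.0, 0.001]
force: [0.5, 0.4, -0.7]
gripper_width: 0.0267
grip_force: 59.3
```

```bash
python3 -m inch '[[0,0,0.03,0,0,0,0],[0,0,0.02,0,0,0,0],[0,0,0,0,0,0,0],[0,0,0,0,0,0,0]]'; python3 -m inch '[[0,0,0.02,0,0,0,0],[0,0,0,0,0,0,0],[0,0,0,0,0,0,0]]'
```

```text
clock: 7.95
tool_pos: [0.4908, 0.4204, 0.0085]
eef_rot: [0.015, 1.0, 0.0, 0.0]
force: [0.1, 0.0, -1.7]
gripper_width: 0.0262
grip_force: 59.3
clock: 8.25
tool_pos: [0.4912, 0.4207, 0.0074]
eef_rot: [0.016, 1.0, 0.0, 0.0]
force: [-3.6, -1.3, 6.1]
gripper_width: 0.0266
grip_force: 60.1
```

```bash
python3 -m inch '[[0,0,0,0,0,0,0.45],[0,0,0,0,0,0,0.5],[0,0,0,0,0,0,0.5],[0,0,-0.1,0,0,0,0.5],[0,0,-0.3,0,0,0,0.5],[0,0,-0.5,0,0,0,0.5],[0,0,-0.5,0,0,0,0.5],[0,0,-0.2,0,0,0,0.5],[0,0,0,0,0,0,0.5],[0,0,0,0,0,0,0.5]]'
python3 - <<'E'
from h import *
im,W=cloud("top")
axis("top","gouge_brown",W,near=np.array([.49,.42]))
im,W=cloud("wrist");axis("wrist","gouge_brown",W,near=np.array([.49,.42]),zr=(.005,.06)); cv2.imwrite("pics/m1.png",im)
delta(.561,.0045,.167,178.2)
E
```

```text
clock: 9.25
tool_pos: [0.4911, 0.4205, 0.1672]
eef_rot: [0.016, 1.0, 0.0, 0.001]
force: [-0.1, -0.0, -0.7]
gripper_width: 0.0431
grip_force: 0.0
shift [-0.841 -4.126 -0.022] turn [-0.0007 -0.0009  0.0001]
```

View pics/m1.png

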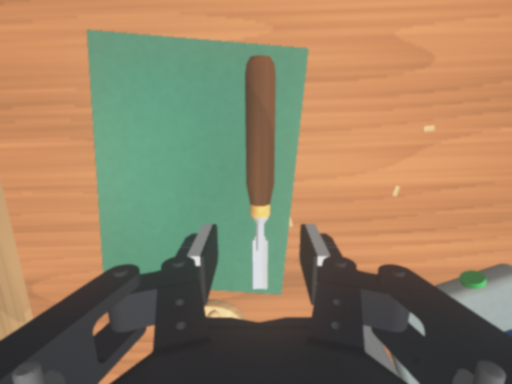

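The brown gouge lies on the mat, with its handle end at (260,57) and blade tip at (260,288). Both are inside the mat, but the blade end is close to the far edge, so I'll set the next ones 6 mm nearer the robot. Yellow next.

```bash
python3 -m inch '[[-0.05,-0.2,0,0,0,0,0.6],[-0.1,-0.45,0,0,0,0,0.6],[-0.1,-0.48,0,0,0,0,0.6],[-0.1,-0.48,0,0,0,0,0.6],[-0.1,-0.48,0,0,0,0,0.6],[-0.1,-0.48,0,0,0,0,0.6],[-0.1,-0.48,0,0,0,0,0.6],[-0.09,-0.48,0,0,0,0,0.6],[-0.07,-0.4,0,0,0,0,0.6],[-0.03,-0.19,0,0,0,0,0.6]]' 60
python3 -m inch '[[0,0,0.1,0,0,0,0.6],[0,0,0.3,0,0,0,0.6],[0,0,0.3,0,0,0,0.6],[0,0,0.25,0,0,0,0.6],[0,0,0.15,0,0,0,0.6],[0,0,0.04,0,0,0,0.6],[0,0,0,0,0,0,0.6],[0,0,0,0,0,0,0.6]]'
```

```text
clock: 10.45
tool_pos: [0.5612, 0.0015, 0.1654]
eef_rot: [0.017, 1.0, -0.001, -0.001]
force: [-0.1, 1.0, 0.4]
gripper_width: 0.0513
grip_force: 0.0
clock: 11.25
tool_pos: [0.563, 0.006, 0.0537]
eef_rot: [0.015, 1.0, -0.0, 0.001]
force: [-0.3, -0.1, 0.7]
gripper_width: 0.0514
grip_force: 0.0
```

```bash
python3 -m inch '[[0.02,-0.01,0,0,0,0,0.6],[0,0,0,0,0,0,0],[0,0,0,0,0,0,0],[0,0,0,0,0,0,0],[0,0,0,0,0,0,0]]'; python3 -m inch '[[0,0,0,0,0,0,0],[0,0,-0.1,0,0,0,0],[0,0,-0.2,0,0,0,0],[0,0,-0.3,0,0,0,0],[0,0,-0.3,0,0,0,0],[0,0,-0.2,0,0,0,0],[0,0,0,0,0,0,0]]'
python3 - <<'E'
from h import *
delta(.480,.356,.165,178.2)
E
```

```text
clock: 11.75
tool_pos: [0.5606, 0.0048, 0.0534]
eef_rot: [0.016, 1.0, -0.0, 0.001]
force: [-1.4, -0.1, 7.3]
gripper_width: 0.0265
grip_force: 59.5
clock: 12.45
tool_pos: [0.5622, 0.0048, 0.1666]
eef_rot: [0.016, 1.0, -0.0, 0.003]
force: [1.3, -0.7, -1.0]
gripper_width: 0.0267
grip_force: 59.4
shift [0.931 3.485 0.009] turn [-0.0001  0.0021  0.0001]
```

```bash
python3 -m inch '[[0.05,0.2,0,0,0,0,0],[0.1,0.4,0,0,0,0,0],[0.13,0.45,0,0,0,0,0],[0.13,0.47,0,0,0,0,0],[0.13,0.47,0,0,0,0,0],[0.13,0.47,0,0,0,0,0],[0.1,0.44,0,0,0,0,0],[0.1,0.38,0,0,0,0,0],[0.06,0.205,0,0,0,0,0],[0,0,0.1,0,0,0,0]]'
python3 -m inch '[[0,0,0.3,0,0,0,0],[0,0,0.4,0,0,0,0],[0,0,0.3,0,0,0,0],[0,0,0.2,0,0,0,0],[0,0,0.16,0,0,0,0],[0,0,0.08,0,0,0,0],[0,0,0.03,0,0,0,0],[0,0,0,0,0,0,0],[0,0,0,0,0,0,0]]'
python3 -m inch '[[0,0,0.03,0,0,0,0],[0,0,0,0,0,0,0],[0,0,0,0,0,0,0]]'
```

```text
clock: 13.45
tool_pos: [0.4767, 0.3592, 0.1519]
eef_rot: [0.014, 1.0, 0.001, 0.0]
force: [0.8, -0.5, -1.3]
gripper_width: 0.0267
grip_force: 59.4
clock: 14.35
tool_pos: [0.4788, 0.3567, 0.0066]
eef_rot: [0.016, 1.0, 0.001, 0.001]
force: [-0.1, -0.3, -0.9]
gripper_width: 0.0264
grip_force: 59.5
clock: 14.65
tool_pos: [0.4792, 0.357, 0.0044]
eef_rot: [0.015, 1.0, 0.001, 0.001]
force: [-1.6, -1.3, 7.7]
gripper_width: 0.0266
grip_force: 60.5
```

```bash
python3 -m inch '[[0,0,0,0,0,0,0.45],[0,0,0,0,0,0,0.5],[0,0,0,0,0,0,0.5],[0,0,-0.1,0,0,0,0.5],[0,0,-0.3,0,0,0,0.5],[0,0,-0.5,0,0,0,0.5],[0,0,-0.5,0,0,0,0.5],[0,0,-0.2,0,0,0,0.5],[0,0,0,0,0,0,0.5]]'
python3 - <<'E'
from h import *
delta(.561,-.0655,.167,178.2)
E
python3 -m inch '[[-0.05,-0.2,0,0,0,0,0.6],[-0.1,-0.46,0,0,0,0,0.6],[-0.11,-0.48,0,0,0,0,0.6],[-0.11,-0.48,0,0,0,0,0.6],[-0.11,-0.48,0,0,0,0,0.6],[-0.11,-0.48,0,0,0,0,0.6],[-0.11,-0.48,0,0,0,0,0.6],[-0.11,-0.48,0,0,0,0,0.6],[-0.1,-0.46,0,0,0,0,0.6],[-0.03,-0.2,0,0,0,0,0.6]]' 60
python3 -m inch '[[0,0,0,0,0,0,0.6],[0,0,0,0,0,0,0.6]]'
python3 - <<'E'
from h import *
im,W=cloud("wrist"); axis("wrist","gouge_blue",W,zr=(.05,.1))
delta(.561,-.0655,.054,178.2)
E
```

```text
clock: 15.55
tool_pos: [0.4805, 0.3579, 0.1687]
eef_rot: [0.016, 1.0, 0.003, 0.004]
force: [-0.2, 0.2, -0.5]
gripper_width: 0.0426
grip_force: 0.0
shift [-9.360e-01 -4.207e+00  2.000e-03] turn [0.0017 0.0025 0.0001]
clock: 16.55
tool_pos: [0.5583, -0.0705, 0.1614]
eef_rot: [0.017, 1.0, -0.0, -0.001]
force: [-0.1, 0.3, 0.1]
gripper_width: 0.0516
grip_force: 0.0
clock: 16.75
tool_pos: [0.558, -0.0664, 0.1614]
eef_rot: [0.016, 1.0, 0.0, -0.001]
force: [-1.0, 0.8, -0.5]
gripper_width: 0.0512
grip_force: 0.0
gouge_blue 0.65 rect c 566 -63 size 32 243 yaw -0.2 pca -1.8 mean [ 0.5361 -0.0648  0.0757] z95 0.0811 8104
shift [-0.029 -0.002  1.077] turn [ 0.0002 -0.0003  0.0004]
```

```bash
python3 -m inch '[[-0.03,0,0.15,0,0,0,0.6],[0,0,0.3,0,0,0,0.6],[0,0,0.3,0,0,0,0.6],[0,0,0.2,0,0,0,0.6],[0,0,0.1,0,0,0,0.6],[0,0,0.02,0,0,0,0.6],[0,0,0,0,0,0,0.6],[0,0,0,0,0,0,0.6]]'
python3 -m inch '[[0,0,0,0,0,0,0],[0,0,0,0,0,0,0],[0,0,0,0,0,0,0],[0,0,0,0,0,0,0]]'; python3 -m inch '[[0,0,0,0,0,0,0],[0,0,-0.1,0,0,0,0],[0,0,-0.2,0,0,0,0],[0,0,-0.3,0,0,0,0],[0,0,-0.3,0,0,0,0],[0,0,-0.2,0,0,0,0],[0,0,0,0,0,0,0]]'
python3 - <<'E'
from h import *
delta(.473,.291,.165,178.2)
E
```

```text
clock: 17.65
tool_pos: [0.5628, -0.0667, 0.0567]
eef_rot: [0.015, 1.0, -0.0, 0.001]
force: [-0.4, 0.1, -0.2]
gripper_width: 0.0513
grip_force: 0.0
clock: 18.05
tool_pos: [0.5627, -0.0668, 0.0567]
eef_rot: [0.016, 1.0, -0.0, 0.001]
force: [-0.9, 0.7, 6.4]
gripper_width: 0.0266
grip_force: 59.8
clock: 18.75
tool_pos: [0.5639, -0.0672, 0.1697]
eef_rot: [0.016, 1.0, -0.001, 0.003]
force: [0.3, -1.1, -1.0]
gripper_width: 0.0262
grip_force: 59.4
shift [1.021 3.551 0.036] turn [-0.0004  0.0021  0.0001]
```

```bash
python3 -m inch '[[0.06,0.2,0,0,0,0,0],[0.12,0.4,0,0,0,0,0],[0.13,0.47,0,0,0,0,0],[0.14,0.47,0,0,0,0,0],[0.14,0.47,0,0,0,0,0],[0.13,0.47,0,0,0,0,0],[0.13,0.47,0,0,0,0,0],[0.11,0.4,0,0,0,0,0],[0.06,0.2,0,0,0,0,0],[0,0,0.1,0,0,0,0]]'
python3 -m inch '[[0,0,0.3,0,0,0,0],[0,0,0.4,0,0,0,0],[0,0,0.3,0,0,0,0],[0,0,0.2,0,0,0,0],[0,0,0.16,0,0,0,0],[0,0,0.09,0,0,0,0],[0,0,0.03,0,0,0,0],[0,0,0,0,0,0,0],[0,0,0,0,0,0,0]]'
python3 -m inch '[[0,0,0.03,0,0,0,0],[0,0,0,0,0,0,0],[0,0,0,0,0,0,0]]'
```

```text
clock: 19.75
tool_pos: [0.4697, 0.2942, 0.155]
eef_rot: [0.014, 1.0, 0.001, 0.0]
force: [0.9, 0.3, -1.7]
gripper_width: 0.0261
grip_force: 59.4
clock: 20.65
tool_pos: [0.4715, 0.2914, 0.0079]
eef_rot: [0.016, 1.0, 0.0, 0.001]
force: [-0.4, -0.6, 0.6]
gripper_width: 0.0265
grip_force: 59.4
clock: 20.95
tool_pos: [0.4718, 0.2916, 0.0076]
eef_rot: [0.016, 1.0, 0.0, 0.001]
force: [-12.2, -6.3, 27.5]
gripper_width: 0.0264
grip_force: 62.9
```

```bash
python3 -m inch '[[0,0,-0.025,0,0,0,0],[0,0,0,0,0,0,0.4],[0,0,0,0,0,0,0.45],[0,0,0,0,0,0,0.5],[0,0,-0.1,0,0,0,0.5],[0,0,-0.3,0,0,0,0.5],[0,0,-0.5,0,0,0,0.5],[0,0,-0.5,0,0,0,0.5],[0,0,-0.3,0,0,0,0.5],[0,0,0,0,0,0,0.5]]'
python3 - <<'E'
from h import *
im,W=cloud("wrist"); cv2.imwrite("pics/m3.png",im)
delta(.571,.006,.22,178.2)
E
```

```text
clock: 21.95
tool_pos: [0.4741, 0.2931, 0.1842]
eef_rot: [0.016, 1.0, 0.003, 0.005]
force: [0.6, 0.4, -0.4]
gripper_width: 0.0427
grip_force: 0.0
shift [-1.074 -2.83  -0.394] turn [0.001  0.0019 0.0001]
```

View pics/m3.png

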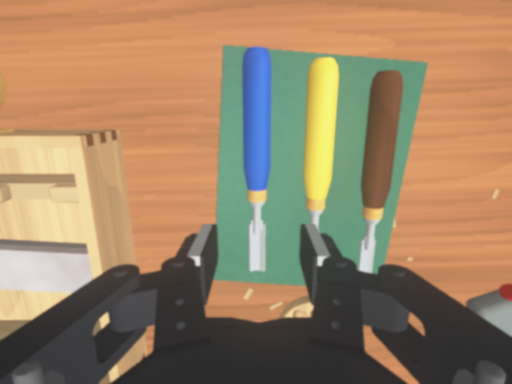

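All three gouges lie on the mat: blue at (257,47) to (257,271), yellow in the middle, brown at (387,75) to (367,270). Computed end margins on the mat are about 12 mm. Next is the stone, with a 93° turn.

```bash
python3 -m inch '[[-0.153,-0.404,-0.056,0,0,0,1],[-0.153,-0.404,-0.056,0,0,0,1],[-0.153,-0.404,-0.056,0,0,0,1],[-0.153,-0.404,-0.056,0,0,0,1],[-0.153,-0.404,-0.056,0,0,0,1],[-0.153,-0.404,-0.056,0,0,0,1],[-0.153,-0.404,-0.056,0,0,0,1],[0,0,0,0,0,0.043,1],[0,0,0,0,0,0.047,1],[0,0,0,0,0,0.047,1]]'
python3 -m inch '[[0,0,0,0,0,0.047,1],[0,0,0,0,0,0.047,1],[0,0,0,0,0,0.047,1],[0,0,0,0,0,0.047,1],[0,0,0,0,0,0.047,1],[0,0,0,0,0,0.047,1],[0,0,0,0,0,0.047,1],[0,0,0,0,0,0.047,1],[0,0,0,0,0,0,1],[0,0,0,0,0,0,1]]'
python3 - <<'E'
from h import *
im,W=cloud("wrist"); cv2.imwrite("pics/s1.png",im); axis("wrist","stone",W,zr=(.028,.045))
im,W=cloud("top"); axis("top","stone",W,zr=(.028,.045)); axis("top","holder",W)
delta(.571,.006,.22,85)
E
```

```text
clock: 23.0
tool_pos: [0.5681, 0.0048, 0.2141]
eef_rot: [0.232, 0.973, -0.0, -0.002]
force: [0.6, 0.2, -0.2]
gripper_width: 0.0856
grip_force: 0.0
clock: 24.0
tool_pos: [0.5684, 0.0054, 0.2148]
eef_rot: [0.731, 0.683, -0.001, -0.001]
force: [-0.3, 0.5, 0.2]
gripper_width: 0.0854
grip_force: 0.0
stone 0.66 rect c 573 4 size 201 50 yaw 84.9 pca 84.9 mean [0.574  0.0118 0.0355] z95 0.0367 7902
stone 0.7 rect c 571 13 size 151 51 yaw 85.2 pca 84.6 mean [0.5698 0.0137 0.0358] z95 0.0402 616
stone 0.51 rect c 446 294 size 27 187 yaw -1.2 pca -1.3 mean [0.4214 0.2953 0.0318] z95 0.0365 278
holder 0.74 rect c 499 -326 size 287 87 yaw 78.5 pca 78.1 mean [ 0.4943 -0.3337  0.0137] z95 0.025 2134
shift [ 0.008  0.02  -0.042] turn [-0.0001 -0.      0.0054]
```

View pics/s1.png

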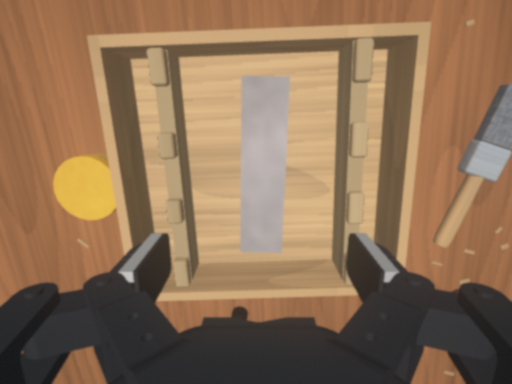

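The stone lies free on the floor, at columns 241-289 and rows 76-253. Its measured size is 201x50 mm, its yaw is 84.9° and its top is at 35 mm, all as expected.

```bash
python3 -m inch '[[0,0.042,0.1,0,0,0.006,1],[0,0,0.3,0,0,0,1],[0,0,0.4,0,0,0,1],[0,0,0.4,0,0,0,1],[0,0,0.4,0,0,0,1],[0,0,0.25,0,0,0,1],[0,0,0.1,0,0,0,1],[0,0,0.04,0,0,0,1],[0,0,0,0,0,0,1],[0,0,0,0,0,0,1]]' 60
python3 -m inch '[[0,0,0,0,0,0,0.7],[0,0,0,0,0,0,0.4],[0,0,0,0,0,0,0],[0,0,0,0,0,0,0],[0,0,0,0,0,0,0]]' 100
```

```text
clock: 25.25
tool_pos: [0.5748, 0.005, 0.0189]
eef_rot: [0.739, 0.674, 0.001, 0.001]
force: [1.3, 0.2, -0.0]
gripper_width: 0.0856
grip_force: 0.0
clock: 25.75
tool_pos: [0.5744, 0.005, 0.0185]
eef_rot: [0.738, 0.674, 0.001, 0.001]
force: [-1.1, 0.1, 7.6]
gripper_width: 0.0473
grip_force: 106.1
```

```bash
python3 -m inch '[[0,0,-0.05,0,0,0,0],[0,0,-0.15,0,0,0,0],[0,0,-0.25,0,0,0,0],[0,0,-0.3,0,0,0,0],[0,0,-0.3,0,0,0,0],[0,0,-0.2,0,0,0,0],[0,0,0,0,0,0,0],[0,0,0,0,0,0,0]]'
python3 - <<'E'
from h import *
im,W=cloud("wrist"); cv2.imwrite("pics/s2.png",im); o=telemetry.get_obs(); print(o["tool_pos"],R.from_quat(o["eef_rot"]).as_matrix().round(3).tolist(), o["wrist_torque"])
for r in viewer.silhouettes("wrist","stone")[:2]:
    P=W[r["mask"]]; P=P[np.isfinite(P[:,0])]; P=P[np.abs(P[:,2]-np.median(P[:,2]))<.02]
    c=P.mean(0); n=np.linalg.svd(P-c,full_matrices=False)[2][2]; rc=cv2.minAreaRect((P[:,:2]*1000).astype(np.float32)); print(r["confidence"],c.round(4),n.round(3),np.round(rc[0]),np.round(rc[1]),rc[2])
# holder: black base & jaws from top view
im,W=cloud("top"); g=im.max(2).astype(int); m=(g<45)&(np.abs(W[...,0]-.495)<.1)&(np.abs(W[...,1]+.34)<.2)
n,lab,st,_=cv2.connectedComponentsWithStats(m.astype(np.uint8)); k=1+st[1:,4].argmax(); P=W[lab==k]; rc=cv2.minAreaRect((P[:,:2]*1000).astype(np.float32)); print("black",st[k],np.round(rc[0],1),np.round(rc[1]),rc[2],P.mean(0).round(4))
cv2.imwrite("pics/h0.png",cv2.resize(im[120:210,300:430],None,fx=5,fy=5,interpolation=cv2.INTER_CUBIC))
E
```

```text
clock: 26.55
tool_pos: [0.573, 0.0051, 0.1419]
eef_rot: [0.738, 0.674, 0.0, 0.0]
force: [-0.5, 0.3, -5.2]
gripper_width: 0.0481
grip_force: 104.7
[0.57219225 0.00514325 0.14060994] [[0.091, 0.996, -0.002], [0.996, -0.091, 0.0], [-0.0, -0.002, -1.0]] [-0.02981712  0.03369176  0.07165638]
0.68 [0.5772 0.0457 0.1588] [ 0.001 -0.     1.   ] [576.  35.] [137.  50.] 84.77106475830078
black [ 328  145   77   35 1551] [ 497. -331.] [232.  79.] 77.18360900878906 [ 0.4948 -0.3383  0.0126]
```

View pics/s2.png

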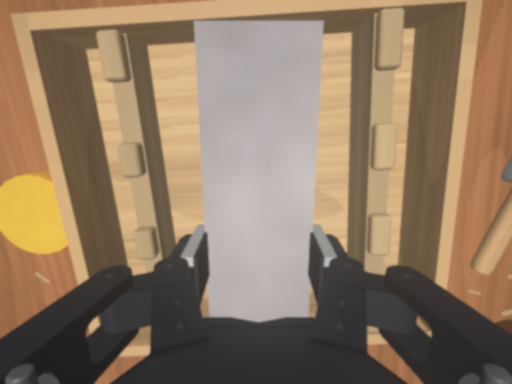

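The stone is held level at columns 195-322, near its centre. Before lowering it I'll look at the holder from beside it with the wrist camera.

```bash
python3 -m inch '[[0,0,-0.2,0,0,0,0],[0,0,-0.4,0,0,0,0],[0,0,-0.4,0,0,0,0],[-0.15,-0.05,-0.4,0,0,0,0],[-0.3,-0.1,-0.3,0,0,0,0],[-0.45,-0.13,-0.2,0,0,0,0],[-0.48,-0.14,0,0,0,0,0],[-0.48,-0.14,0,0,0,0,0],[-0.48,-0.14,0,0,0,0,0],[-0.48,-0.14,0,0,0,0,0]]'
python3 -m inch '[[-0.48,-0.14,0,0,0,0,0],[-0.48,-0.14,0,0,0,0,0],[-0.48,-0.14,0,0,0,0,0],[-0.4,-0.13,0,0,0,0,0],[-0.2,-0.1,0,0,0,0,0],[0,0,0,0,0,0.02,0],[0,0,0,0,0,0.019,0],[0,0,0,0,0,0,0],[0,0,0,0,0,0,0],[0,0,0,0,0,0,0]]'
python3 - <<'E'
from h import *
im,W=cloud("wrist"); cv2.imwrite("pics/h1.png",im); np.save("h1.npy",W)
axis("wrist","holder",W,zr=(.004,.05))
print([np.round(r["xyz"],4).tolist() for r in viewer.pinpoint("wrist","holder")])
E
```

```text
clock: 27.7
tool_pos: [0.4629, -0.2687, 0.33]
eef_rot: [0.738, 0.674, -0.0, -0.001]
force: [1.1, -0.8, -4.5]
gripper_width: 0.0476
grip_force: 104.9
clock: 28.7
tool_pos: [0.3811, -0.4643, 0.3309]
eef_rot: [0.778, 0.628, 0.0, -0.001]
force: [-0.2, -1.1, -5.3]
gripper_width: 0.0474
grip_force: 104.9
holder 0.61 rect c 490 -371 size 197 80 yaw 77.6 pca 85.2 mean [ 0.5093 -0.3547  0.0131] z95 0.0213 4017
[[0.4936, -0.3448, 0.0016]]
```

View pics/h1.png

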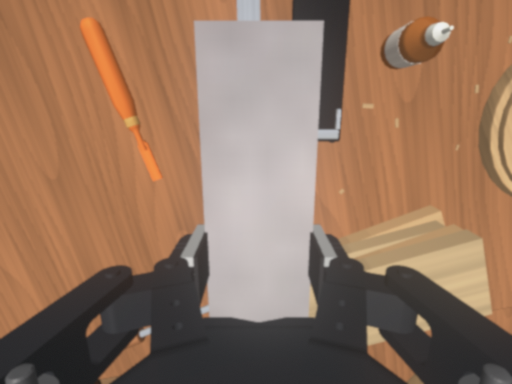

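The view shows only the holder's near end (row 135, columns 293-348), partly behind the stone. I'll shift 60 mm sideways and 130 mm along the holder.

```bash
python3 -m inch '[[0.2,-0.1,0,0,0,0,0],[0.4,-0.2,0,0,0,0,0],[0.4,-0.2,0,0,0,0,0],[0.3,-0.1,0,0,0,0,0],[0,0,0,0,0,0,0],[0,0,0,0,0,0,0],[0,0,0,0,0,0,0]]'
python3 - <<'E'
from h import *
im,W=cloud("wrist"); cv2.imwrite("pics/h2.png",im); np.save("h2.npy",W)
axis("wrist","holder",W,zr=(.004,.05))
print([np.round(r["xyz"],4).tolist() for r in viewer.pinpoint("wrist","holder")])
E
```

```text
clock: 29.55
tool_pos: [0.3501, -0.3254, 0.3319]
eef_rot: [0.778, 0.628, -0.0, 0.0]
force: [0.2, 0.1, -5.0]
gripper_width: 0.0473
grip_force: 105.5
holder 0.69 rect c 500 -326 size 280 81 yaw 77.7 pca 77.8 mean [ 0.4976 -0.3294  0.0143] z95 0.0246 8527
[[0.4933, -0.3446, -0.0002]]
```

View pics/h2.png

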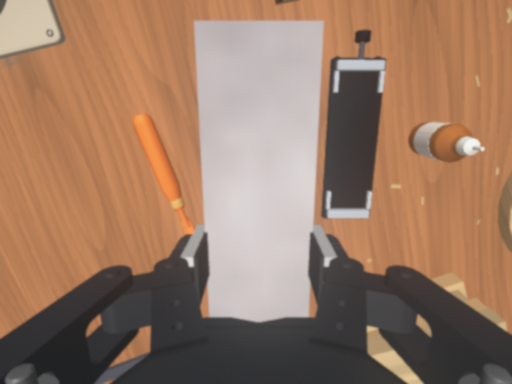

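The whole holder shows: base at columns 323-385 and rows 57-218, knob at (362,40). I'll refine its centre from the bright jaws.

```bash
python3 - <<'E'
from h import *
im=cv2.imread("pics/h2.png"); K,T=campose("wrist"); W=np.load("h2.npy")
a=np.radians(77.7); ey=np.array([np.cos(a),np.sin(a)]); ex=np.array([ey[1],-ey[0]])
v,u=np.mgrid[:384,:512]; ray=np.stack([(u-K[0,2])/K[0,0],(v-K[1,2])/K[1,1],np.ones_like(u)],-1)@T[:3,:3].T
def at(z): s=(z-T[2,3])/ray[...,2]; return T[:3,3]+ray*s[...,None]
c0=np.array([.4965,-.342])
hsv=cv2.cvtColor(im,cv2.COLOR_BGR2HSV)
reg=(u>315)&(u<392)&(v>52)&(v<224)
br=reg&(hsv[...,2]>130)&(hsv[...,1]<60)
def fr(P): d=P[...,:2]-c0; return d@ex*1000,d@ey*1000
X,Y=fr(at(.024))
for nm,m in (("far",br&(v<75)),("near",br&(v>202))):
    n,lab,st,_=cv2.connectedComponentsWithStats(m.astype(np.uint8)); k=1+st[1:,4].argmax(); m=lab==k
    print(nm,m.sum(),"X",np.percentile(X[m],[1,99]).round(1),"Y",np.percentile(Y[m],[1,99]).round(1),"depth z",np.nanmedian(W[m][:,2]).round(4))
    # jaw yaw via rows: mean Y per X bin
bl=reg&(hsv[...,2]<60); X2,Y2=fr(at(.012))
n,lab,st,_=cv2.connectedComponentsWithStats(bl.astype(np.uint8)); bl=lab==1+st[1:,4].argmax()
mid=bl&(np.abs(Y2)<60); 
for y in range(-60,60,20):
    m=mid&(Y2>=y)&(Y2<y+20); print(y+10,np.percentile(X2[m],[2,98]).round(1),end=" ; ")
P=at(.012)[bl][:,:2]; print(cv2.minAreaRect((P*1000).astype(np.float32)),np.nanmedian(W[bl][:,2]))
E
```

```text
far 559 X [-36.   33.2] Y [ 99.4 119.3] depth z 0.0241
near 450 X [-37.2  33.2] Y [-119.1  -95. ] depth z 0.0238Traceback (most recent call last):
  File "<stdin>", line 17, in <module>
ValueError: attempt to get argmax of an empty sequence
```

```bash
python3 - <<'E'
from h import *
im=cv2.imread("pics/h2.png"); K,T=campose("wrist")
a=np.radians(77.7); ey=np.array([np.cos(a),np.sin(a)]); ex=np.array([ey[1],-ey[0]]); c0=np.array([.4965,-.342])
v,u=np.mgrid[:384,:512]; ray=np.stack([(u-K[0,2])/K[0,0],(v-K[1,2])/K[1,1],np.ones_like(u)],-1)@T[:3,:3].T
def fr(z): s=(z-T[2,3])/ray[...,2]; d=(T[:3,3]+ray*s[...,None])[...,:2]-c0; return d@ex*1000,d@ey*1000
X,Y=fr(.012); g=cv2.cvtColor(im,cv2.COLOR_BGR2GRAY); hs=cv2.cvtColor(im,cv2.COLOR_BGR2HSV); print("centre V",g[130,350],hs[130,350],im[130,350])
m=(g<75)&(u>322)&(u<392)
for y in range(-65,66,26):
    k=m&(np.abs(Y-y)<13)&(np.abs(X)<60); l=[[X[r][k[r]].min(),X[r][k[r]].max()] for r in range(384) if k[r].sum()>20]; print(y,np.median(l,0).round(1))
E
```

```text
centre V 59 [ 0 24 63] [57 57 63]
-65 [-38.9  35.5]
-39 [-39.4  35.9]
-13 [-39.5  36.1]
13 [-39.5  36.4]
39 [-39.8  36.4]
65 [-39.7  36.1]
```

```bash
python3 -m inch '[[0.03,0.2,0,0,0,0,0],[0.05,0.45,0,0,0,0,0],[0.05,0.45,0,0,0,0,0],[0.033,0.36,0.1,0,0,0,0],[0,0,0.3,0,0,0,0],[0,0,0.45,0,0,0,0],[0,0,0.45,0,0,0,0],[0,0,0.45,0,0,0,0],[0,0,0.45,0,0,0,0],[0,0,0.3,0,0,0,0]]'
python3 -m inch '[[0,0,0.2,0,0,0,0],[0,0,0.07,0,0,0,0],[0,0,0,0,0,0,0],[0,0,0,0,0,0,0],[0,0,0,0,0,0,0]]'
python3 - <<'E'
from h import *
im,W=cloud("wrist"); cv2.imwrite("pics/h3.png",im); np.save("h3.npy",W)
delta(.4963,-.3405,.0205,77.7)
E
```

```text
clock: 30.7
tool_pos: [0.4941, -0.3389, 0.0767]
eef_rot: [0.779, 0.628, -0.001, -0.003]
force: [0.3, -0.1, -6.5]
gripper_width: 0.0475
grip_force: 106.0
clock: 31.2
tool_pos: [0.4973, -0.341, 0.0567]
eef_rot: [0.778, 0.628, 0.0, 0.002]
force: [0.4, 0.4, -5.4]
gripper_width: 0.0474
grip_force: 106.0
shift [ 0.002 -0.011  0.361] turn [0.0009 0.0005 0.0004]
```

View pics/h3.png

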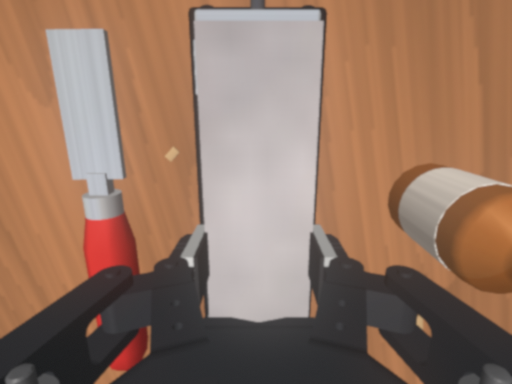

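The black base edges show evenly on both sides of the stone (4 px left, 3 px right) and the far jaw is just beyond its end at rows 10-20. It's aligned, so I'll lower it slowly.

```bash
python3 -m inch '[[0,-0.01,0.08,0,0,0,0],[0,0,0.08,0,0,0,0],[0,0,0.06,0,0,0,0],[0,0,0.04,0,0,0,0],[0,0,0.03,0,0,0,0],[0,0,0.02,0,0,0,0],[0,0,0,0,0,0,0],[0,0,0,0,0,0,0]]'
python3 -m inch '[[0,0,0.02,0,0,0,0],[0,0,0,0,0,0,0],[0,0,0,0,0,0,0]]'
```

```text
clock: 32.05
tool_pos: [0.4953, -0.3398, 0.0238]
eef_rot: [0.778, 0.628, 0.0, 0.0]
force: [-0.4, -0.7, -5.5]
gripper_width: 0.0474
grip_force: 106.3
clock: 32.35
tool_pos: [0.4951, -0.3396, 0.0216]
eef_rot: [0.778, 0.628, -0.0, 0.0]
force: [0.3, -0.2, -5.4]
gripper_width: 0.0475
grip_force: 106.3
```

```bash
python3 -m inch '[[0,0,0.01,0,0,0,0],[0,0,0,0,0,0,0],[0,0,0,0,0,0,0]]'; python3 -m inch '[[0,0,0.01,0,0,0,0],[0,0,0,0,0,0,0],[0,0,0,0,0,0,0]]'
```

```text
clock: 32.65
tool_pos: [0.4951, -0.3396, 0.0206]
eef_rot: [0.778, 0.628, -0.0, -0.0]
force: [0.1, 0.3, -5.4]
gripper_width: 0.0474
grip_force: 106.3
clock: 32.95
tool_pos: [0.4953, -0.3398, 0.0206]
eef_rot: [0.778, 0.628, 0.0, 0.0]
force: [-4.8, 2.5, 6.2]
gripper_width: 0.0476
grip_force: 107.4
```

```bash
python3 -m inch '[[0,0,0,0,0,0,0.6],[0,0,0,0,0,0,0.7],[0,0,0,0,0,0,0.8],[0,0,0,0,0,0,0.8],[0,0,-0.1,0,0,0,0.8],[0,0,-0.3,0,0,0,0.8],[0,0,-0.4,0,0,0,0.8],[0,0,-0.5,0,0,0,0.8],[0,0,-0.5,0,0,0,0.8],[0,0,-0.2,0,0,0,0.8]]'
python3 - <<'E'
from h import *
im,W=cloud("wrist"); cv2.imwrite("pics/h4.png",im)
axis("wrist","stone",W,zr=(.025,.06)); im,W=cloud("top"); axis("top","stone",W,near=np.array([.5,-.34]))
# gouges on mat, from top
for l in ("gouge_brown","gouge_yellow","gouge_blue"): axis("top",l,W,near=np.array([.48,.355]),zr=(.005,.06))
delta(.4718,.2916,.25,178.2)
E
```

```text
clock: 33.95
tool_pos: [0.4971, -0.3412, 0.2274]
eef_rot: [0.778, 0.628, 0.001, 0.005]
force: [-0.3, -1.4, 0.4]
gripper_width: 0.0682
grip_force: 0.0
stone 0.67 rect c 496 -341 size 200 50 yaw 77.8 pca 77.8 mean [ 0.4975 -0.3328  0.0375] z95 0.0387 7471
stone 0.98 rect c 484 -296 size 117 252 yaw -80.2 pca 72.4 mean [ 0.4959 -0.3016  0.0376] z95 0.0418 641
gouge_brown 0.93 rect c 494 423 size 30 235 yaw -1.4 pca -1.2 mean [0.4707 0.4213 0.0273] z95 0.0351 549
gouge_yellow 0.55 rect c 483 358 size 30 241 yaw -2.3 pca -1.0 mean [0.4597 0.3577 0.027 ] z95 0.0349 567
gouge_blue 0.9 rect c 471 296 size 33 242 yaw -1.6 pca -1.1 mean [0.4545 0.2936 0.0257] z95 0.0347 632
shift [ 6.115 -1.555 -0.311] turn [-3.000e-04 -1.300e-03 -5.579e-01]
```

View pics/h4.png

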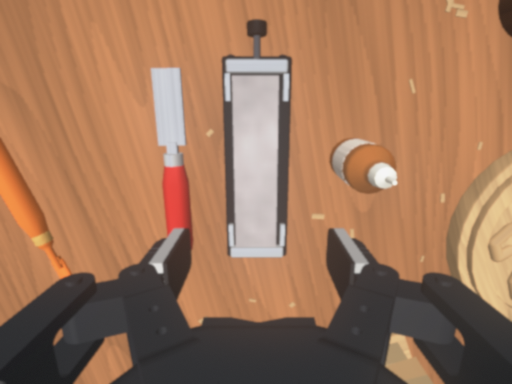

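The stone lies between the jaws at columns 232-280 and rows 72-250, level, with its top at 37 mm. The chisel and oil are untouched. Next the gouges go back, blue first.

```bash
python3 -m inch '[[0.2,-0.05,-0.1,0,0,0,0.6],[0.4,-0.1,-0.1,0,0,0,0.6],[0.47,-0.12,-0.1,0,0,0,0.6],[0.47,-0.12,0,0,0,0,0.6],[0.47,-0.12,0,0,0,0,0.6],[0.47,-0.12,0,0,0,0,0.6],[0.47,-0.12,0,0,0,0,0.6],[0.47,-0.12,0,0,0,0,0.6],[0.47,-0.12,0,0,0,0,0.6],[0.47,-0.12,0,0,0,0,0.6]]' 60
python3 -m inch '[[0.47,-0.12,0,0,0,0,0.55],[0.47,-0.12,0,0,0,0,0.55],[0.47,-0.12,0,0,0,0,0.55],[0.45,-0.12,0,0,0,0,0.55],[0.3,-0.1,0,0,0,-0.047,0.55],[0,0,0,0,0,-0.047,0.55],[0,0,0,0,0,-0.047,0.55],[0,0,0,0,0,-0.047,0.55],[0,0,0,0,0,-0.047,0.55],[0,0,0,0,0,-0.047,0.55]]'
python3 -m inch '[[0,0,0,0,0,-0.047,0.55],[0,0,0,0,0,-0.047,0.55],[0,0,0,0,0,-0.047,0.55],[0,0,0,0,0,-0.047,0.55],[0,0,0,0,0,-0.047,0.55],[0,0,0,0,0,-0.041,0.55],[0,0,0,0,0,0,0.55],[0,0,0,0,0,0,0.55]]'
python3 - <<'E'
from h import *
im,W=cloud("wrist")
for l in ("gouge_brown","gouge_yellow","gouge_blue"): axis("wrist",l,W,near=np.array([.48,.355]),zr=(.005,.06))
delta(.4718,.2916,.0077,178.2)
E
```

```text
clock: 35.3
tool_pos: [0.4777, 0.1118, 0.248]
eef_rot: [0.778, 0.628, -0.001, -0.001]
force: [1.1, 0.2, 0.0]
gripper_width: 0.0512
grip_force: 0.0
clock: 36.3
tool_pos: [0.4672, 0.333, 0.2476]
eef_rot: [0.431, 0.902, -0.001, -0.001]
force: [0.4, -0.2, 0.0]
gripper_width: 0.0471
grip_force: 0.0
clock: 37.1
tool_pos: [0.4675, 0.3331, 0.2483]
eef_rot: [0.018, 1.0, -0.001, -0.001]
force: [-0.8, -0.2, 0.6]
gripper_width: 0.0467
grip_force: 0.0
gouge_yellow 0.73 rect c 486 357 size 28 242 yaw -1.5 pca -1.7 mean [0.4561 0.3573 0.027 ] z95 0.0322 3199
gouge_blue 0.74 rect c 474 292 size 28 240 yaw -1.7 pca -1.8 mean [0.4498 0.2935 0.0267] z95 0.0322 3272
shift [-0.054 -0.415  2.416] turn [-0.0001 -0.0001 -0.0005]
```

```bash
python3 -m inch '[[-0.05,-0.41,0.1,0,0,0,0.55],[0,0,0.4,0,0,0,0.55],[0,0,0.45,0,0,0,0.55],[0,0,0.45,0,0,0,0.55],[0,0,0.4,0,0,0,0.55],[0,0,0.3,0,0,0,0.55],[0,0,0.2,0,0,0,0.55],[0,0,0.1,0,0,0,0.55],[0,0,0,0,0,0,0.55],[0,0,0,0,0,0,0.55]]'
python3 - <<'E'
from h import *
delta(.4718,.2919,.0077,178.2)
E
```

```text
clock: 38.3
tool_pos: [0.4725, 0.2926, 0.0107]
eef_rot: [0.016, 1.0, 0.0, 0.001]
force: [0.8, 0.4, 0.9]
gripper_width: 0.047
grip_force: 0.0
shift [ 0.007 -0.007  0.03 ] turn [ 0.0002  0.0004 -0.    ]
```

```bash
python3 -m inch '[[0,-0.01,0.02,0,0,0,0.55],[0,0,0,0,0,0,0.4],[0,0,0,0,0,0,0],[0,0,0,0,0,0,0],[0,0,0,0,0,0,0],[0,0,0,0,0,0,0]]' 60
python3 -m inch '[[0,0,-0.1,0,0,0,0],[0,0,-0.2,0,0,0,0],[0,0,-0.3,0,0,0,0],[0,0,-0.4,0,0,0,0],[0,0,-0.3,0,0,0,0],[0,0,-0.2,0,0,0,0],[0,0,0,0,0,0,0],[0,0,0,0,0,0,0]]'
python3 - <<'E'
from h import *
im,W=cloud("wrist"); axis("wrist","gouge_blue",W,zr=(.1,.25))
delta(.5627,-.0668,.0567,178.2)
E
```

```text
clock: 38.9
tool_pos: [0.4726, 0.2916, 0.0089]
eef_rot: [0.016, 1.0, 0.0, 0.001]
force: [-1.5, -1.2, 6.3]
gripper_width: 0.0265
grip_force: 59.8
clock: 39.7
tool_pos: [0.4716, 0.2912, 0.1574]
eef_rot: [0.016, 1.0, 0.0, 0.0]
force: [0.2, -0.4, -2.0]
gripper_width: 0.0261
grip_force: 59.3
gouge_blue 0.92 rect c 439 292 size 28 148 yaw -1.8 pca -1.8 mean [0.4234 0.2927 0.1776] z95 0.1808 19205
shift [-1.036 -3.543  0.991] turn [-0.0005 -0.0009  0.0001]
```

```bash
python3 -m inch '[[-0.06,-0.2,0,0,0,0,0],[-0.12,-0.4,0,0,0,0,0],[-0.13,-0.46,0,0,0,0,0],[-0.14,-0.47,0,0,0,0,0],[-0.14,-0.47,0,0,0,0,0],[-0.14,-0.47,0,0,0,0,0],[-0.13,-0.47,0,0,0,0,0],[-0.11,-0.4,0,0,0,0,0],[-0.06,-0.2,0,0,0,0,0],[0,0,0,0,0,0,0]]'
python3 -m inch '[[0,0,0,0,0,0,0],[0,0,0.1,0,0,0,0],[0,0,0.25,0,0,0,0],[0,0,0.25,0,0,0,0],[0,0,0.15,0,0,0,0],[0,0,0.08,0,0,0,0],[0,0,0.02,0,0,0,0],[0,0,0,0,0,0,0],[0,0,0,0,0,0,0]]'
python3 - <<'E'
from h import *
delta(.5627,-.0668,.0579,178.2)
E
```

```text
clock: 40.8
tool_pos: [0.5628, -0.0687, 0.1554]
eef_rot: [0.017, 1.0, -0.0, -0.002]
force: [-1.9, 1.0, -1.3]
gripper_width: 0.0263
grip_force: 59.4
clock: 41.7
tool_pos: [0.5646, -0.0659, 0.0739]
eef_rot: [0.016, 1.0, -0.0, 0.001]
force: [-0.2, 0.4, -1.4]
gripper_width: 0.0264
grip_force: 59.4
shift [ 0.019 -0.01   0.16 ] turn [-0.0001  0.0007  0.0001]
```

```bash
python3 -m inch '[[0.015,-0.01,0.06,0,0,0,0],[0,0,0.04,0,0,0,0],[0,0,0.03,0,0,0,0],[0,0,0,0,0,0,0],[0,0,0,0,0,0,0],[0,0,0,0,0,0,0]]';python3 -m inch '[[0,0,0.02,0,0,0,0],[0,0,0,0,0,0,0],[0,0,0,0,0,0,0]]'; python3 -m inch '[[0,0,0.01,0,0,0,0],[0,0,0,0,0,0,0],[0,0,0,0,0,0,0]]'
```

```text
clock: 42.3
tool_pos: [0.5622, -0.0668, 0.0598]
eef_rot: [0.016, 1.0, -0.0, 0.0]
force: [0.7, -0.3, -1.8]
gripper_width: 0.0263
grip_force: 59.4
clock: 42.6
tool_pos: [0.5625, -0.0668, 0.0579]
eef_rot: [0.016, 1.0, -0.0, 0.0]
force: [0.2, 0.2, 0.6]
gripper_width: 0.0264
grip_force: 59.6
clock: 42.9
tool_pos: [0.5625, -0.0668, 0.0579]
eef_rot: [0.016, 1.0, -0.0, 0.0]
force: [-3.7, 1.2, 8.9]
gripper_width: 0.0264
grip_force: 60.6
```

Contact came at the expected height. Release blue and go for yellow.

```bash
python3 -m inch '[[0,0,0,0,0,0,0.4],[0,0,0,0,0,0,0.5],[0,0,0,0,0,0,0.55],[0,0,-0.1,0,0,0,0.55],[0,0,-0.3,0,0,0,0.55],[0,0,-0.4,0,0,0,0.55],[0,0,-0.2,0,0,0,0.55],[0,0,0,0,0,0,0.55],[0,0,0,0,0,0,0.55]]'
python3 - <<'E'
from h import *
im,W=cloud("wrist"); axis("wrist","gouge_blue",W,zr=(.05,.1))
delta(.4792,.3572,.0065,178.2)
E
```

```text
clock: 43.8
tool_pos: [0.5624, -0.0668, 0.1574]
eef_rot: [0.016, 1.0, -0.0, 0.001]
force: [-0.1, -0.1, -0.4]
gripper_width: 0.047
grip_force: 0.0
gouge_blue 0.8 rect c 565 -67 size 28 241 yaw -1.9 pca -1.7 mean [ 0.534  -0.0658  0.076 ] z95 0.0811 8299
shift [0.948 4.209 1.492] turn [ 0.0001 -0.0007  0.0001]
```

```bash
python3 -m inch '[[0.05,0.2,0,0,0,0,0.55],[0.1,0.45,0,0,0,0,0.55],[0.11,0.48,0,0,0,0,0.55],[0.11,0.48,0,0,0,0,0.55],[0.11,0.48,0,0,0,0,0.55],[0.11,0.48,0,0,0,0,0.55],[0.11,0.48,0,0,0,0,0.55],[0.11,0.48,0,0,0,0,0.55],[0.1,0.45,0,0,0,0,0.55],[0.04,0.23,0,0,0,0,0.55]]'
python3 -m inch '[[0,0,0,0,0,0,0.55],[0,0,0.2,0,0,0,0.55],[0,0,0.4,0,0,0,0.55],[0,0,0.35,0,0,0,0.55],[0,0,0.25,0,0,0,0.55],[0,0,0.15,0,0,0,0.55],[0,0,0.05,0,0,0,0.55],[0,0,0,0,0,0,0.55],[0,0,0,0,0,0,0.55]]'
python3 - <<'E'
from h import *
delta(.4792,.3572,.0075,178.2)
E
```

```text
clock: 44.9
tool_pos: [0.4778, 0.36, 0.1547]
eef_rot: [0.014, 1.0, -0.0, -0.001]
force: [-0.5, -0.9, -0.2]
gripper_width: 0.0472
grip_force: 0.0
clock: 45.8
tool_pos: [0.4814, 0.3574, 0.0182]
eef_rot: [0.016, 1.0, 0.001, 0.001]
force: [0.4, 0.4, 0.7]
gripper_width: 0.047
grip_force: 0.0
shift [ 0.022 -0.003  0.107] turn [0.0004 0.0006 0.    ]
```

```bash
python3 -m inch '[[0.02,0,0.06,0,0,0,0.55],[0,0,0.04,0,0,0,0.55],[0,0,0,0,0,0,0.55],[0,0,0,0,0,0,0.55],[0,0,0,0,0,0,0.4],[0,0,0,0,0,0,0],[0,0,0,0,0,0,0],[0,0,0,0,0,0,0],[0,0,0,0,0,0,0]]' 60
python3 -m inch '[[0,0,-0.1,0,0,0,0],[0,0,-0.2,0,0,0,0],[0,0,-0.3,0,0,0,0],[0,0,-0.4,0,0,0,0],[0,0,-0.3,0,0,0,0],[0,0,-0.2,0,0,0,0],[0,0,0,0,0,0,0],[0,0,0,0,0,0,0]]'
python3 - <<'E'
from h import *
im,W=cloud("wrist"); axis("wrist","gouge_yellow",W,zr=(.1,.25))
delta(.561,.0048,.0565,178.2)
E
```

```text
clock: 46.7
tool_pos: [0.4786, 0.3573, 0.0071]
eef_rot: [0.016, 1.0, 0.0, 0.0]
force: [-0.4, -0.0, 3.8]
gripper_width: 0.0267
grip_force: 59.5
clock: 47.5
tool_pos: [0.4781, 0.3569, 0.1563]
eef_rot: [0.016, 1.0, -0.0, -0.0]
force: [-0.3, -0.1, -2.2]
gripper_width: 0.0264
grip_force: 59.1
gouge_yellow 0.75 rect c 444 358 size 28 144 yaw -1.8 pca -1.8 mean [0.4305 0.3585 0.1783] z95 0.1814 19421
shift [-0.951 -3.485  0.983] turn [-0.0006 -0.0009  0.0001]
```

```bash
python3 -m inch '[[-0.05,-0.2,0,0,0,0,0],[-0.12,-0.4,0,0,0,0,0],[-0.12,-0.45,0,0,0,0,0],[-0.12,-0.46,0,0,0,0,0],[-0.12,-0.46,0,0,0,0,0],[-0.12,-0.46,0,0,0,0,0],[-0.12,-0.45,0,0,0,0,0],[-0.11,-0.4,0,0,0,0,0],[-0.07,-0.205,0,0,0,0,0],[0,0,0,0,0,0,0]]'
python3 -m inch '[[0,0,0,0,0,0,0],[0,0,0.1,0,0,0,0],[0,0,0.25,0,0,0,0],[0,0,0.25,0,0,0,0],[0,0,0.15,0,0,0,0],[0,0,0.08,0,0,0,0],[0,0,0.02,0,0,0,0],[0,0,0,0,0,0,0],[0,0,0,0,0,0,0]]'
python3 - <<'E'
from h import *
delta(.5605,.0048,.0561,178.2)
E
```

```text
clock: 48.6
tool_pos: [0.5617, 0.0027, 0.1545]
eef_rot: [0.017, 1.0, -0.0, -0.002]
force: [0.3, 0.6, -2.2]
gripper_width: 0.0265
grip_force: 59.3
clock: 49.5
tool_pos: [0.5633, 0.0058, 0.0729]
eef_rot: [0.016, 1.0, -0.0, 0.001]
force: [0.6, 0.4, -0.8]
gripper_width: 0.026
grip_force: 59.3
shift [ 0.028 -0.011  0.168] turn [-0.      0.0006  0.0001]
```

```bash
python3 -m inch '[[0.02,-0.01,0.06,0,0,0,0],[0,0,0.05,0,0,0,0],[0,0,0.03,0,0,0,0],[0,0,0,0,0,0,0],[0,0,0,0,0,0,0],[0,0,0,0,0,0,0]]';python3 -m inch '[[0,0,0.02,0,0,0,0],[0,0,0,0,0,0,0],[0,0,0,0,0,0,0]]'; python3 -m inch '[[0,0,0.01,0,0,0,0],[0,0,0,0,0,0,0],[0,0,0,0,0,0,0]]'
```

```text
clock: 50.1
tool_pos: [0.5604, 0.0048, 0.0578]
eef_rot: [0.016, 1.0, -0.0, 0.0]
force: [-0.3, -0.1, -0.5]
gripper_width: 0.0265
grip_force: 59.3
clock: 50.4
tool_pos: [0.5608, 0.0048, 0.0561]
eef_rot: [0.016, 1.0, -0.0, 0.001]
force: [0.1, 0.1, 2.1]
gripper_width: 0.0265
grip_force: 59.6
clock: 50.7
tool_pos: [0.5608, 0.0048, 0.056]
eef_rot: [0.016, 1.0, -0.0, 0.0]
force: [-4.7, 0.4, 11.3]
gripper_width: 0.0262
grip_force: 60.8
```

```bash
python3 -m inch '[[0,0,0,0,0,0,0.4],[0,0,0,0,0,0,0.5],[0,0,0,0,0,0,0.55],[0,0,-0.1,0,0,0,0.55],[0,0,-0.3,0,0,0,0.55],[0,0,-0.4,0,0,0,0.55],[0,0,-0.2,0,0,0,0.55],[0,0,0,0,0,0,0.55],[0,0,0,0,0,0,0.55]]'
python3 - <<'E'
from h import *
im,W=cloud("wrist"); axis("wrist","gouge_yellow",W,zr=(.05,.1))
delta(.4912,.4207,.0085,178.2)
E
```

```text
clock: 51.6
tool_pos: [0.5606, 0.0048, 0.1553]
eef_rot: [0.016, 1.0, -0.0, 0.001]
force: [0.3, -0.4, -1.4]
gripper_width: 0.047
grip_force: 0.0
gouge_yellow 0.8 rect c 568 5 size 30 241 yaw -1.8 pca -1.8 mean [0.5326 0.0058 0.0763] z95 0.0812 8110
shift [0.807 4.134 1.45 ] turn [ 0.     -0.0007  0.0001]
```

```bash
python3 -m inch '[[0.05,0.2,0,0,0,0,0.55],[0.08,0.45,0,0,0,0,0.55],[0.09,0.47,0,0,0,0,0.55],[0.09,0.48,0,0,0,0,0.55],[0.09,0.48,0,0,0,0,0.55],[0.09,0.48,0,0,0,0,0.55],[0.09,0.48,0,0,0,0,0.55],[0.09,0.46,0,0,0,0,0.55],[0.08,0.41,0,0,0,0,0.55],[0.06,0.22,0,0,0,0,0.55]]'
python3 -m inch '[[0,0,0,0,0,0,0.55],[0,0,0.2,0,0,0,0.55],[0,0,0.4,0,0,0,0.55],[0,0,0.35,0,0,0,0.55],[0,0,0.2,0,0,0,0.55],[0,0,0.1,0,0,0,0.55],[0,0,0.05,0,0,0,0.55],[0,0,0,0,0,0,0.55],[0,0,0,0,0,0,0.55]]'
python3 - <<'E'
from h import *
delta(.4912,.4207,.0085,178.2)
E
```

```text
clock: 52.7
tool_pos: [0.49, 0.4228, 0.1524]
eef_rot: [0.014, 1.0, -0.001, -0.001]
force: [0.3, -0.7, 0.1]
gripper_width: 0.0472
grip_force: 0.0
clock: 53.6
tool_pos: [0.4932, 0.4206, 0.0262]
eef_rot: [0.016, 1.0, 0.001, 0.001]
force: [0.9, 0.3, 0.1]
gripper_width: 0.0471
grip_force: 0.0
shift [0.02  0.    0.177] turn [0.0004 0.0006 0.    ]
```

```bash
python3 -m inch '[[0.015,0,0.1,0,0,0,0.55],[0,0,0.07,0,0,0,0.55],[0,0,0,0,0,0,0.55],[0,0,0,0,0,0,0.55],[0,0,0,0,0,0,0.4],[0,0,0,0,0,0,0],[0,0,0,0,0,0,0],[0,0,0,0,0,0,0],[0,0,0,0,0,0,0]]' 60
python3 -m inch '[[0,0,-0.1,0,0,0,0],[0,0,-0.2,0,0,0,0],[0,0,-0.3,0,0,0,0],[0,0,-0.4,0,0,0,0],[0,0,-0.3,0,0,0,0],[0,0,-0.2,0,0,0,0],[0,0,0,0,0,0,0],[0,0,0,0,0,0,0]]'
python3 - <<'E'
from h import *
im,W=cloud("wrist"); axis("wrist","gouge_brown",W,zr=(.1,.25))
delta(.5615,.0751,.0575,178.2)
E
```

```text
clock: 54.5
tool_pos: [0.4911, 0.4205, 0.0082]
eef_rot: [0.016, 1.0, 0.0, 0.0]
force: [0.2, -0.9, 3.8]
gripper_width: 0.0268
grip_force: 59.5
clock: 55.3
tool_pos: [0.4906, 0.4201, 0.1573]
eef_rot: [0.016, 1.0, -0.0, 0.0]
force: [-0.1, 0.3, -1.9]
gripper_width: 0.0265
grip_force: 59.1
gouge_brown 0.7 rect c 457 421 size 28 144 yaw -1.8 pca -1.8 mean [0.4432 0.4216 0.1782] z95 0.1814 19294
shift [-0.829 -3.417  0.983] turn [-0.0007 -0.0009  0.0001]
```

```bash
python3 -m inch '[[-0.05,-0.2,0,0,0,0,0],[-0.1,-0.4,0,0,0,0,0],[-0.1,-0.45,0,0,0,0,0],[-0.1,-0.45,0,0,0,0,0],[-0.1,-0.45,0,0,0,0,0],[-0.1,-0.45,0,0,0,0,0],[-0.1,-0.43,0,0,0,0,0],[-0.1,-0.385,0,0,0,0,0],[-0.06,-0.2,0,0,0,0,0],[0,0,0,0,0,0,0]]'
python3 -m inch '[[0,0,0,0,0,0,0],[0,0,0.1,0,0,0,0],[0,0,0.25,0,0,0,0],[0,0,0.25,0,0,0,0],[0,0,0.15,0,0,0,0],[0,0,0.08,0,0,0,0],[0,0,0.02,0,0,0,0],[0,0,0,0,0,0,0],[0,0,0,0,0,0,0]]'
python3 - <<'E'
from h import *
delta(.5615,.0751,.0573,178.2)
E
```

```text
clock: 56.4
tool_pos: [0.5605, 0.0725, 0.1561]
eef_rot: [0.018, 1.0, -0.001, -0.001]
force: [-0.1, -0.9, -1.4]
gripper_width: 0.0265
grip_force: 59.3
clock: 57.3
tool_pos: [0.562, 0.0765, 0.0739]
eef_rot: [0.016, 1.0, 0.0, 0.001]
force: [-0.2, -0.2, -0.8]
gripper_width: 0.0264
grip_force: 59.3
shift [ 0.004 -0.014  0.166] turn [0.     0.0006 0.0001]
```

```bash
python3 -m inch '[[0,-0.012,0.06,0,0,0,0],[0,0,0.05,0,0,0,0],[0,0,0.03,0,0,0,0],[0,0,0,0,0,0,0],[0,0,0,0,0,0,0],[0,0,0,0,0,0,0]]';python3 -m inch '[[0,0,0.02,0,0,0,0],[0,0,0,0,0,0,0],[0,0,0,0,0,0,0]]'; python3 -m inch '[[0,0,0.01,0,0,0,0],[0,0,0,0,0,0,0],[0,0,0,0,0,0,0]]'
```

```text
clock: 57.9
tool_pos: [0.5611, 0.0752, 0.0588]
eef_rot: [0.016, 1.0, 0.0, 0.0]
force: [-0.2, -0.1, -1.7]
gripper_width: 0.0264
grip_force: 59.3
clock: 58.2
tool_pos: [0.5615, 0.0752, 0.0572]
eef_rot: [0.016, 1.0, 0.0, 0.001]
force: [-0.6, -0.6, 3.0]
gripper_width: 0.0261
grip_force: 59.7
clock: 58.5
tool_pos: [0.5615, 0.0752, 0.0571]
eef_rot: [0.016, 1.0, -0.0, 0.001]
force: [-5.2, -0.5, 13.1]
gripper_width: 0.0265
grip_force: 60.9
```

```bash
python3 -m inch '[[0,0,0,0,0,0,0.4],[0,0,0,0,0,0,0.5],[0,0,0,0,0,0,0.55],[0,0,-0.1,0,0,0,0.55],[0,0,-0.3,0,0,0,0.55],[0,0,-0.4,0,0,0,0.55],[0,0,-0.5,0,0,0,0.55],[0.3,0,-0.4,0,0,0,0.55],[0.4,0,-0.2,0,0,0,0.55],[0,0,0,0,0,0,0.55]]'
python3 - <<'E'
from h import *
im,W=cloud("wrist"); im2,W2=cloud("top"); cv2.imwrite("pics/f.png",np.vstack([im[:,:],cv2.resize(im2[60:220,200:430],(512,212))])[:590])
for l in ("gouge_blue","gouge_yellow","gouge_brown"): axis("wrist",l,W,zr=(.05,.1))
axis("top","stone",W2,near=np.array([.5,-.34])); axis("top","chisel",W2); axis("top","oil",W2); print(telemetry.get_obs()["tool_pos"])
E
```

```text
clock: 59.5
tool_pos: [0.4903, 0.0778, 0.2514]
eef_rot: [0.015, 1.0, 0.0, 0.004]
force: [1.1, 0.5, 0.3]
gripper_width: 0.0469
grip_force: 0.0
gouge_blue 0.81 rect c 532 -68 size 36 177 yaw -0.5 pca -2.0 mean [ 0.5156 -0.0613  0.076 ] z95 0.0811 3536
gouge_yellow 0.71 rect c 568 4 size 34 242 yaw -0.7 pca -2.1 mean [0.5112 0.0084 0.0763] z95 0.0812 2662
gouge_brown 0.73 rect c 570 75 size 28 242 yaw -1.1 pca -1.7 mean [0.5412 0.076  0.0756] z95 0.081 3647
stone 0.63 rect c 496 -342 size 210 60 yaw 77.5 pca 77.7 mean [ 0.4918 -0.3358  0.0353] z95 0.0414 1206
chisel 0.85 rect c 396 -322 size 229 31 yaw 78.5 pca 77.6 mean [ 0.3953 -0.3174  0.0233] z95 0.0327 644
oil 0.79 rect c 619 -369 size 54 82 yaw -46.4 pca -2.4 mean [ 0.6039 -0.3502  0.0692] z95 0.1131 371
oil 0.71 rect c 483 295 size 338 272 yaw 84.1 pca 3.1 mean [0.485  0.3574 0.0078] z95 0.0091 5708
[0.4909548  0.07718746 0.24430044]
```

View pics/f.png

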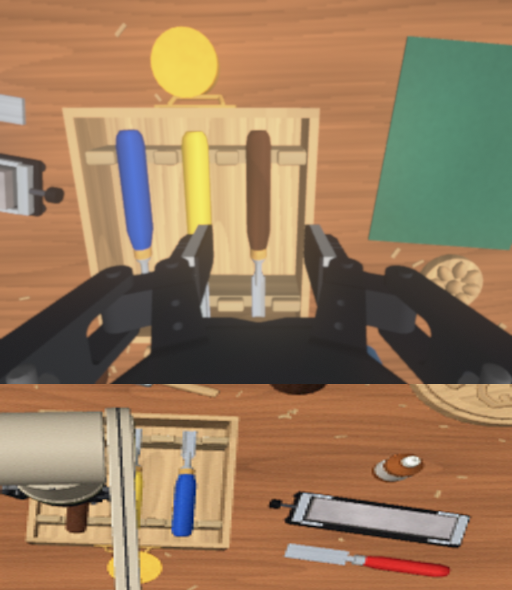

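The final view shows all three gouges in their original notches: blue at (135,190), yellow at (197,180) and brown at (258,190), handles toward the robot. The stone is in the holder and the chisel and oil are unmoved, so I'm handing in.

```bash
python3 -c "
from cell import sign_off
print(sign_off())"
```

```text
the job is handed in; nothing more can be done
None
```

The stone is seated in the holder and all three gouges are back level in their own notches, handles the same way round; the chisel and oil bottle were not disturbed, and I handed the job in at about 60 s, though no verdict came back.

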